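# Set the light shield of a tube viewing stand

### The arm

A 7-joint arm with a two-finger parallel gripper is mounted at the origin on the work surface. World frame = base frame: x ahead of the robot, y to its left, z up, the work surface at z = 0. Lengths are in m, angles in rad, forces in N, time in s.
With the tool pointing down it reaches from about 0.4 to 0.85 m from the base axis. Payload 10.4 kg.
Tool frame: the origin (TCP) lies midway between the tips of the shut fingers; the grasp point (between the pads) lies 19 mm behind it; z points along the fingers, x is the direction in which the jaws open and shut, and the axes are right-handed (so a half turn about z gives the same grasp; the last joint's range is limited). The gripper opens to 85 mm and grips with 20 to 120 N. Pads are 22 mm wide; open, the fingers measure 114 mm over their backs; the gripper's body (76 mm by 85 mm) begins 54 mm behind the grasp point. The pads swing forward as they close: fully open they stand 13 mm farther back than shut.
Start: joints at [-1.372, 0.332, -0.065, 1.46, 0.022, 1.35, -0.088], TCP at [0.137, 0.61, 0.231] pointing down, gripper open.
Joint ranges: [-2.6, 2.6], [-0.5, 2.12], [-1.47, 1.34], [0.16, 2.42], [-1.27, 4.41], [0.06, 2.06], [-2.6, 2.6]. Speed limits (rad/s): [2.22, 2.22, 2.79, 2.79, 3.14, 3.14, 3.14].

### API

Orientations are given as a unit quaternion [x, y, z, w].
In Python, from workcell import telemetry, eyes, order gives the robot as it stands.
- The arm moves only by the tool servo_tool, never from a script. Its argument "deltas" is a list of rows, each a list of 3 entries, a list of its own where there are three numbers: the shift along the tool's x, y, z in cm, then the turn about the tool's z in rad, then the finger opening in cm, from 0 to 8.54. A call has 1 to 12 rows; each row shifts and turns the pose as measured when the row begins, along the tool's axes as they then stand; what a row does not reach is not made up. A row lasts 1/12 s, in which the tool goes at most 41.7 mm and 7.16 degrees, less where a joint would pass 70% of its speed; a pose out of reach is approached as far as the arm can. A call is refused whole if a number of a shift passes 4.17 or a number of a turn 0.125, either way. A call with a gripper value outside its range is refused whole. The fingers move at their own pace and stop on an object; "force" is the grip in N (left out, the last holds). Time passes only in rows, so rows that do not move let the fingers close. It gives the time, the measured TCP pose, the force and the opening at its end, in the units of the state.
- telemetry.get_obs(): the state, without advancing time (a new reading comes with each control period).
- eyes.camera(name): name is "scene" or "top" or "wrist"; returns (picture, depth): 420x560x3 uint8, blue, green, red; 420x560 float32, m along the optical axis (not along the pixel's ray), 0 where there is no reading.
- eyes.calibration(name): a dict with "fx", "fy", "cx", "cy" (pixels), "rvec" (rotation vector, rad) and "tvec" (3), from world to camera coordinates, as OpenCV has them. Camera axes: x right, y down, z forward; pixel columns grow to the right and rows downward; lengths in m; the calibration is good to about 2 mm. A picture is of the moment at which its call begins: read the wrist's pose just before it. calibration takes no time and is no camera call; for the wrist camera it gives the pose at the moment of the call.
- order.hand_in(): hands the job in, once; it reports no verdict.
The state is a dict: "clock": time; "joint_pos": joint angles; "joint_velocities": joint speeds; "tau": joint torques, N m; "position": TCP position; "ee_rot": TCP orientation; "ft_force": force on the tool from outside, world axes, zero at the start; "torque": the same for the moment, N m; "grip_width": opening from 0.0 (shut) to 1.0 (fully open).
Only numpy, scipy, OpenCV 4.12 (cv2) and the standard library are available. Lean on these libraries where they do the work, as an engineer would, in place of code of your own. Each camera call takes 0.05 s, during which the arm holds its last target. There are 200 camera calls.

### The job

Fold the grey light shield of the viewing stand up until it is in line with the steel index arm clamped beside it, and leave it standing there on its own; its hinge springs back a little when let go, so allow for that. Do not shift the index arm, and leave the glassware, rack and boxes around it where they are.

Things in the scene. Friction and masses are not known exactly. Their poses are not given: they have to be found in the camera images.
- stand: white viewing stand fixed to the bench: case 155 x 270 mm, top at 49 mm. Origin on the bench; case x -55 to +100 mm, y -135 to +135 mm; own -x is its front, facing the robot's right. Rear posts (90 mm high, y = +-101 mm) carry the hinge line along own y at x = +80 mm, z = 78 mm. At y = -111 mm a dial disc, radius 55 mm, stands about the hinge line.
- shield: grey rigid panel, 180 mm along the hinge, 6 mm thick, free edge 175 mm from the hinge, overhanging the case front by 40 mm. Origin: middle of the hinge line. It extends along own -x, own y is the hinge, own z its upper face; folds up turning about +y, 0 (level) to about 95 deg. Stiff hinge (a few N at the edge) stays where left, but its springy mount gives under load and springs back some degrees.
- shield_edge (a point): middle of the shield's free edge (mid-thickness), 175 mm from the hinge line
- index_arm: flat dark steel index arm, 165 mm long, 14 mm wide, 6 mm thick, beside the shield (on the stand's -y side, away from the robot, 123 mm from the middle), turning on the same hinge line and clamped firmly at the wanted angle. Origin: on the hinge line; it extends along own -x, and own y is the hinge line.
- index_tip (a point): free end of the index arm, 175 mm from the hinge line
- tube_rack: green plastic test-tube rack, 70 x 170 x 116 mm high with tubes; loose, to be left alone; origin at the centre of its underside
- reagent_bottle: amber reagent bottle, 68 mm across, 150 mm high; loose, to be left alone; origin at the centre of its underside
- beaker: glass beaker, 72 mm across, 90 mm high; loose, to be left alone; origin at the centre of its underside
- sample_jar: small glass sample jar, 60 mm across, 70 mm high; loose, to be left alone; origin at the centre of its underside
- dish_stack: stack of clear culture dishes, 90 mm across, 36 mm high; loose, to be left alone; origin at the centre of its underside
- tip_box: blue plastic box, 85 x 120 x 60 mm high; loose, to be left alone; origin at the centre of its underside

How it is judged:
By the outcome, as a careful person would: the job done as asked, in the order asked, and still so for the second after the job is handed in, with the robot touching nothing.
It also fails if it takes over 45 s, if anything falls off the work surface, if the arm or the gripper's body presses on something with over 40 N, if the wrist force passes 120 N, or if a joint passes its speed limit or range.

## Working session

There is one attempt and no reset: what is moved stays moved. The work goes in short steps, Python scripts to look and compute and a tool call to move; the robot and the scene stay as the last step left them, time stands still between calls to the robot, and variables do not carry over. Pictures are saved under pics/ and viewed, about 8 in all and at most 12, crops included, and the job is handed in when it is done.

Besides the shell and the picture viewer there is one more tool, called after ">>>" as name(argument=value, ...) on one line, values as JSON. servo_tool: Moves the arm, as the interface text tells. Its arguments: {"type":"object","properties":{"deltas":{"type":"array"},"force":{"type":"number"}},"required":["deltas"]}

```bash
mkdir -p pics
cat > h.py <<'E'
import numpy as np, cv2
from workcell import telemetry, eyes, order
def cal(n):
    c=eyes.calibration(n); R=cv2.Rodrigues(np.array(c["rvec"],float))[0]; return c,R,np.array(c["tvec"],float).ravel()
def cloud(n):
    c,R,t=cal(n); im,d=eyes.camera(n)
    v,u=np.mgrid[:420,:560]; P=np.stack([(u-c["cx"])/c["fx"]*d,(v-c["cy"])/c["fy"]*d,d],-1)
    W=(P-t)@R; W[d<=0]=np.nan
    return im,d,W
def proj(n,X):
    c,R,t=cal(n); p=np.asarray(X)@R.T+t; return np.stack([p[...,0]/p[...,2]*c["fx"]+c["cx"],p[...,1]/p[...,2]*c["fy"]+c["cy"]],-1)
E
python3 - <<'E'
from h import *
for n in("scene","top"):
    im,d,W=cloud(n); np.savez(n,im=im,W=W); cv2.imwrite(f"pics/{n}.png",im)
    c,R,t=cal(n); print(n,-R.T@t, R[2])
o=telemetry.get_obs();print(o)
E
```

```text
scene [1.32870158 0.02551451 1.24271791] [-0.53059821  0.02579046 -0.84723102]
top [0.46615441 0.07006245 1.12117009] [ 0.15465148 -0.00789686 -0.98793753]
{'clock': 0.1, 'joint_pos': array([-1.37158628,  0.33280096, -0.06471307,  1.4608597 ,  0.0215803 ,
        1.34989795, -0.08849659]), 'joint_velocities': array([-0.0022834 , -0.00257643,  0.0003948 , -0.00518158, -0.00020954,
        0.0017094 ,  0.00129314]), 'tau': array([ 1.57151309e-03, -6.26741266e+01,  4.93966439e-02, -3.92431247e+01,
        1.63520698e-02,  6.81741963e-03, -8.99382201e-06]), 'position': array([0.13741207, 0.60936135, 0.23059921]), 'ee_rot': array([ 7.81013840e-01,  6.24513393e-01, -4.85650189e-04,  4.10264383e-04]), 'ft_force': array([ 0.47311963, -0.09022867,  0.53984229]), 'torque': array([ 0.00786873, -0.0104584 ,  0.04577909]), 'grip_width': 1.0016407777088538}
```

View pics/scene.png

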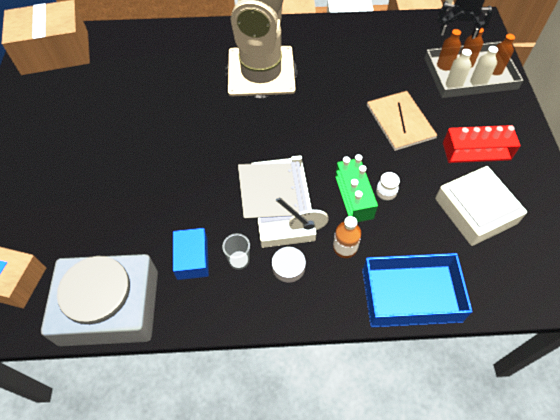

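View pics/top.png

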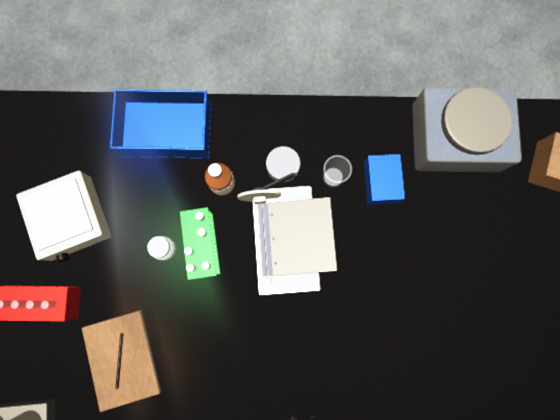

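The scene picture shows the stand at about (280,200), with the shield level and pointing left (world -y). The index arm is the dark bar from about (312,225) to (280,200). The top picture shows the stand at about (287,240) and the shield's free edge at about (333,235). Next I measure the shield, hinge and index arm from the point clouds.

```bash
python3 - <<'E'
from h import *
for n in("scene","top"):
    f=np.load(n+".npz"); im=f["im"].astype(int); W=f["W"]
    ok=np.isfinite(W[...,2])&(W[...,0]>.3)&(W[...,0]<.8)&(abs(W[...,1]-.03)<.2)
    # shield: grey, z .07-.09
    s=ok&(W[...,2]>.072)&(W[...,2]<.1)
    lab=cv2.connectedComponentsWithStats(cv2.morphologyEx(s.astype(np.uint8),cv2.MORPH_OPEN,np.ones((5,5))))
    i=1+np.argmax(lab[2][1:,4]); m=lab[1]==i; P=W[m]
    r=cv2.minAreaRect((P[:,:2]*1000).astype(np.float32)); print(n,"shield",lab[2][i],r,cv2.boxPoints(r).round(0).tolist(),np.median(P[:,2]))
    A=np.c_[P[:,:2],np.ones(len(P))]; print(" plane",np.linalg.lstsq(A,P[:,2],rcond=None)[0])
    s=ok&(W[...,2]>.03)&(W[...,2]<.1)&(im.sum(-1)>250); P=W[s]; 
    # high dark things
    dk=ok&(W[...,2]>.095)&(im.sum(-1)<220)&(W[...,1]<.1)&(W[...,0]>.4)
    l=cv2.connectedComponentsWithStats(dk.astype(np.uint8))
    for k in range(1,l[0]):
        if l[2][k,4]>25:
            Q=W[l[1]==k]; print(" dark",l[2][k],Q.min(0).round(3),Q.max(0).round(3)); 
            c=np.median(Q,0);print("  med",c, np.linalg.svd(Q-c)[2][0])
E
python3 - <<'E'
import cv2,numpy as np
a=cv2.imread('pics/scene.png')[140:290,220:400]; b=cv2.imread('pics/top.png')[140:300,200:400]
a=cv2.resize(a,(480,400),interpolation=2);b=cv2.resize(b,(500,400),interpolation=2)
cv2.imwrite('pics/c.png',cv2.resize(np.hstack([a,b]),(800,326)))
E
```

```text
scene shield [ 257  157   51   61 2165] ((562.285888671875, 48.434425354003906), (200.2083282470703, 133.9770965576172), 3.2800190448760986) [[459.0, 110.0], [466.0, -24.0], [666.0, -13.0], [658.0, 121.0]] 0.08809200680177671
 plane [ 0.00880684 -0.12189285  0.08924034]
 dark [278 200  26  24 104] [0.688 0.034 0.102] [0.698 0.099 0.233]
  med [0.69265837 0.06654536 0.16938429] [ 0.0408201  -0.46291398  0.8854628 ]
top shield [ 258  200   61   77 3810] ((567.7908935546875, 45.67387771606445), (180.0302276611328, 136.788330078125), 4.927802562713623) [[472.0, 106.0], [484.0, -30.0], [663.0, -15.0], [652.0, 122.0]] 0.08858768552407775
 plane [ 0.0112631  -0.12399098  0.08882626]
 dark [266 175  31  14  83] [0.684 0.031 0.119] [0.69  0.099 0.233]
  med [0.68687228 0.06084431 0.18616542] [-0.04151239  0.47600234 -0.87846371]
```

View pics/c.png

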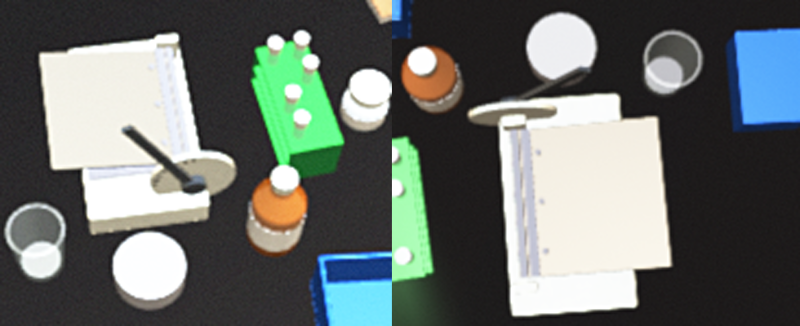

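The crop shows the shield clear on its front and robot sides, and the arm tip rising over the dishes. The plane fit has the shield already tilted about 7 deg. I refine both angles and the hinge frame.

```bash
cat >> h.py <<'E'
YAW=4.9
def frame(yaw=YAW):
    a=np.radians(yaw); return np.array([np.sin(a),-np.cos(a),0]),np.array([np.cos(a),np.sin(a),0]) # out(own -x), along(own -y)
def fitline(s,z,k=4):
    a,b=s,z
    for _ in range(k):
        c=np.array([a.mean(),b.mean()]); v=np.linalg.svd(np.c_[a,b]-c,full_matrices=False)[2][0]; v*=np.sign(v[1]) if abs(v[1])>.1 else np.sign(v[0])
        r=(a-c[0])*-v[1]+(b-c[1])*v[0]; k=abs(r)<max(.0025,1.5*r.std()); a,b=a[k],b[k]
    return np.degrees(np.arctan2(v[1],v[0])),c,len(a),r.std()
def measure(n,im,W,th0=None,verbose=1):
    o,l=frame(); C=np.array([.567,.122,0])   # approx hinge middle
    D=W-C; s=D@o; t=D@l; z=W[...,2]-.078; r=np.hypot(s,z); th=np.degrees(np.arctan2(z,s)); dark=im.astype(int).sum(-1)<260
    out={}
    m=(abs(t)<.08)&(r>.05)&(r<.19)&(th>2)&(th<100)&~dark
    if th0 is not None: m&=abs(th-th0)<12
    if m.sum()>30: out["shield"]=fitline(s[m],z[m])+(r[m].max(),)
    m=(t>.105)&(t<.14)&(r>.07)&(r<.19)&(th>20)&(th<100)&dark
    if m.sum()>10: out["arm"]=fitline(s[m],z[m])+(r[m].max(),t[m].mean(),np.median(th[m]))
    return out
E
python3 - <<'E'
from h import *
for n in("scene","top"):
    f=np.load(n+".npz"); print(n,measure(n,f["im"],f["W"]))
    W=f["W"]; o,l=frame(); m=(W[...,2]>.08)&(W[...,2]<.13)&(W[...,0]>.46)&(W[...,0]<.67)&(W[...,1]<.12)&(W[...,1]>-.1)
    P=W[m]; u=P@l; s=P@o; print(np.percentile(u,[.5,99.5]),np.percentile(s,[.5,99.5]), len(P))
    k=(W[...,2]>.03)&(W[...,2]<.06)&(W[...,0]>.4)&(W[...,0]<.72)&(abs(W[...,1]-.05)<.13)&(f["im"].min(-1)>150); r=cv2.minAreaRect((W[k][:,:2]*1000).astype(np.float32)); print(r)
E
```

```text
scene {'shield': (np.float64(8.043377343835353), array([0.12155567, 0.01673178]), 1573, np.float64(0.0013506489046899175), np.float64(0.18993153148609412)), 'arm': (np.float64(62.981683655087465), array([0.07200304, 0.10580268]), 49, np.float64(0.0018177974453220272), np.float64(0.1833597543274074), np.float64(0.12064764697446952), np.float64(56.05031374093536))}
[0.47186394 0.66098633] [-0.06209546  0.11522718] 3161
((568.96142578125, 57.571998596191406), (272.9716796875, 176.36013793945312), 4.7912821769714355)
top {'shield': (np.float64(7.997696876733923), array([0.11834486, 0.01715212]), 2999, np.float64(0.0012721831877147817), np.float64(0.18860366693772207)), 'arm': (np.float64(60.48969432349369), array([0.06559536, 0.10751426]), 64, np.float64(0.0020991478536665762), np.float64(0.18414928268946323), np.float64(0.115249329013079), np.float64(58.03157053386357))}
[0.47273794 0.66773092] [-0.0642716  0.1126033] 5401
((574.041259765625, 19.289352416992188), (276.7071838378906, 217.5775909423828), 4.9494757652282715)
```

>>> servo_tool(deltas=[[[0, 0, -4], 0, 0], [[0, 0, -4], 0, 0], [[0, 0, -4], 0, 0], [[-3, 2.7, 0], 0, 0], [[-3, 2.7, 0], 0, 0], [[-3, 2.7, 0], 0, 0], [[-3, 2.7, 0], 0, 0], [[-3, 2.7, 0], 0, 0], [[-3, 2.7, 0], 0, 0], [[-3, 2.7, 0], 0, 0], [[-3, 2.7, 0], 0, 0], [[-3, 2.7, 0], 0, 0]])

```text
clock: 1.1
position: [0.315, 0.2887, 0.3519]
ee_rot: [0.776, 0.63, -0.004, 0.0]
ft_force: [1.2, 0.5, -0.0]
grip_width: -0.002
```

>>> servo_tool(deltas=[[[-3, 2.7, 0], 0, 0], [[-3, 2.7, 0], 0, 0], [[-3, 2.7, 0], 0, 0], [[-3, 2.7, 0], 0, 0], [[-3, 2.7, 0], 0, 0], [[-3, 2.7, 0], 0, 0], [[-3, 2.7, 0], 0, 0], [[-3, 2.7, 0], 0, 0], [[-3, 2.7, 0], 0, 0], [[-3, 2.7, 0], 0, 0], [[-3, 2.7, 0], 0, 0], [[-1.5, 1.4, 0], 0, 0]])

```text
clock: 2.1
position: [0.5492, -0.1333, 0.3517]
ee_rot: [0.777, 0.63, -0.002, 0.0]
ft_force: [-0.9, -0.8, 0.1]
grip_width: 0.0
```

>>> servo_tool(deltas=[[[0, 0, 0], 0.12, 0], [[0, 0, 0], 0.12, 0], [[0, 0, 0], 0.12, 0], [[0, 0, 0], 0.12, 0], [[0, 0, 0], 0.12, 0], [[0, 0, 0], 0.12, 0], [[0, 0, 0], 0.12, 0], [[0, 0, 0], 0.12, 0], [[0, 0, 0], 0.12, 0], [[0, 0, 0], 0.12, 0], [[0, 0, 0], 0.06, 0], [[0, 0, 0], 0, 0]])

```text
clock: 3.1
position: [0.548, -0.1412, 0.3467]
ee_rot: [1.0, 0.023, -0.006, 0.004]
ft_force: [0.4, 0.2, -0.1]
grip_width: 0.001
```

>>> servo_tool(deltas=[[[0.3, 0, 3.9], 0, 0], [[0.3, 0, 3.9], 0, 0], [[0.3, 0, 3.9], 0, 0], [[0.3, 0, 3.9], 0, 0], [[0, 0, 3.9], 0, 0], [[0, 0, 3.9], 0, 0], [[0, 0, 3], 0, 0], [[0, -2, 0], 0, 0], [[0, -2, 0], 0, 0], [[0, -1, 0], 0, 0], [[0, 0, 0], 0, 0]])

```text
clock: 4.02
position: [0.5518, -0.0926, 0.068]
ee_rot: [0.999, 0.036, -0.008, 0.005]
ft_force: [-0.2, 0.6, -0.0]
grip_width: 0.001
```

Run:
```python
from h import *
im,d,W=cloud("top"); cv2.imwrite("pics/t2.png",cv2.resize(im[140:340,200:420],(660,600),interpolation=2)); print(measure("top",im,W).get("shield"))
o=telemetry.get_obs(); print(o["position"],o["ft_force"])
```

```text
(np.float64(7.959157539773235), array([0.11544084, 0.01677843]), 2882, np.float64(0.0012665695621949967), np.float64(0.1884904544092072))
[ 0.55187788 -0.09345458  0.06824515] [-0.51991814  0.4152874   0.35816871]
```

View pics/t2.png

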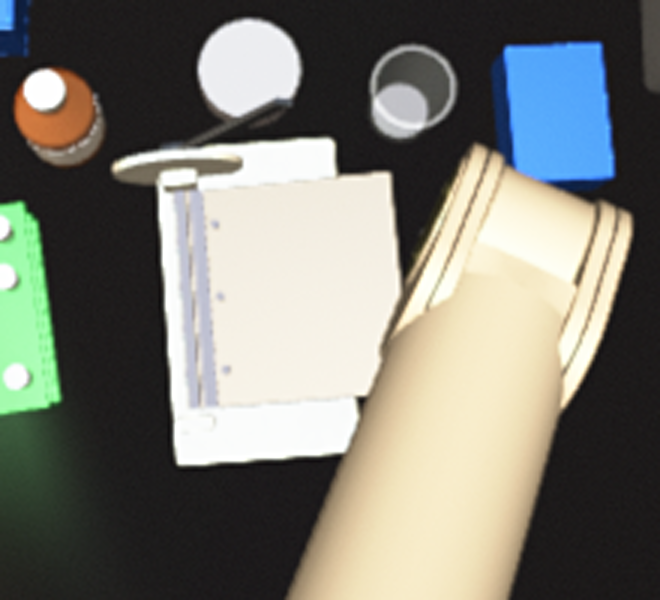

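The arm is beside the free edge and everything around it is clear. Now I push in gently and watch the force.

>>> servo_tool(deltas=[[[0, -0.5, -0.6], 0, 0], [[0, -0.5, -0.6], 0, 0], [[0, -0.4, 0], 0, 0], [[0, -0.3, 0], 0, 0], [[0, -0.3, 0], 0, 0]])

```text
clock: 4.48
position: [0.5519, -0.0792, 0.0846]
ee_rot: [0.999, 0.034, -0.005, 0.008]
ft_force: [-1.4, -14.9, 1.7]
grip_width: -0.003
```

>>> servo_tool(deltas=[[[0, -0.4, -0.5], 0, 0], [[0, -0.4, -0.5], 0, 0], [[0, -0.4, -0.5], 0, 0], [[0, -0.4, -0.5], 0, 0]])

```text
clock: 4.82
position: [0.5507, -0.0753, 0.1067]
ee_rot: [0.999, 0.028, -0.003, 0.015]
ft_force: [1.6, -7.8, -3.1]
grip_width: -0.001
```

Run:
```python
from h import *
im,d,W=cloud("scene"); print(measure("scene",im,W)); cv2.imwrite("pics/s3.png",im)
o=telemetry.get_obs(); print(o["position"],o["ft_force"])
```

```text
{'shield': (np.float64(15.731933817643815), array([0.11869223, 0.03115993]), 1548, np.float64(0.0013349486998374342), np.float64(0.18998355442869716)), 'arm': (np.float64(62.5491283865047), array([0.07217616, 0.10610359]), 71, np.float64(0.0025549692636863295), np.float64(0.18178730122238687), np.float64(0.1205047201962297), np.float64(55.86323840509296))}
[ 0.55112231 -0.07503111  0.10760977] [ 1.20714362 -9.76311158 -1.8526159 ]
```

>>> servo_tool(deltas=[[[0, -0.55, -0.7], 0, 0], [[0, -0.55, -0.7], 0, 0], [[0, -0.55, -0.7], 0, 0], [[0, -0.6, -0.7], 0, 0], [[0, -0.6, -0.65], 0, 0], [[0, -0.65, -0.65], 0, 0], [[0, -0.7, -0.65], 0, 0], [[0, -0.7, -0.6], 0, 0]])

```text
clock: 5.53
position: [0.5486, -0.0483, 0.1649]
ee_rot: [0.999, 0.016, 0.002, 0.029]
ft_force: [0.9, -8.2, 0.4]
grip_width: -0.001
```

```bash
cat > m.py <<'E'
from h import *
import sys
for n in ("scene","top"):
    im,d,W=cloud(n); r=measure(n,im,W); np.savez(n+"2",im=im,W=W); cv2.imwrite(f"pics/{n}_{sys.argv[1]}.png",im)
    for k,v in r.items(): print(n,k,[np.round(x,4) for x in v])
o=telemetry.get_obs(); print(o["clock"],o["position"],o["ee_rot"].round(3),o["ft_force"])
E
python3 m.py a
```

```text
scene shield [np.float64(36.8986), array([0.1019, 0.0675]), np.int64(1503), np.float64(0.0012), np.float64(0.1888)]
scene arm [np.float64(60.8911), array([0.0712, 0.1049]), np.int64(75), np.float64(0.0028), np.float64(0.1812), np.float64(0.1207), np.float64(55.9201)]
top shield [np.float64(37.4246), array([0.0835, 0.0565]), np.int64(2066), np.float64(0.0012), np.float64(0.1744)]
top arm [np.float64(60.0064), array([0.0664, 0.1087]), np.int64(68), np.float64(0.002), np.float64(0.1835), np.float64(0.1153), np.float64(58.0167)]
5.6333 [ 0.5489722  -0.04782277  0.16540011] [0.999 0.016 0.003 0.029] [-0.97256156 -9.89372322  0.97301137]
```

>>> servo_tool(deltas=[[[0, -0.7, -0.6], 0, 0], [[0, -0.75, -0.55], 0, 0], [[0, -0.75, -0.55], 0, 0], [[0, -0.8, -0.5], 0, 0], [[0, -0.8, -0.5], 0, 0], [[0, -0.8, -0.45], 0, 0]])

```text
clock: 6.13
position: [0.5464, -0.0176, 0.1979]
ee_rot: [0.999, 0.006, 0.004, 0.037]
ft_force: [-1.1, -8.8, 2.1]
grip_width: -0.002
```

```bash
python3 m.py b; python3 -c "
from h import *
im,d=eyes.camera('wrist');c,R,t=cal('wrist');print(-R.T@t,R[2],c['fx']);cv2.imwrite('pics/w1.png',im)"
```

```text
scene shield [np.float64(51.8015), array([0.0813, 0.0869]), np.int64(1296), np.float64(0.0011), np.float64(0.1895)]
scene arm [np.float64(61.8756), array([0.0708, 0.1053]), np.int64(66), np.float64(0.0023), np.float64(0.1815), np.float64(0.1204), np.float64(55.8966)]
top shield [np.float64(52.3515), array([0.051 , 0.0527]), np.int64(709), np.float64(0.001), np.float64(0.119)]
top arm [np.float64(60.8464), array([0.065 , 0.1071]), np.int64(67), np.float64(0.0017), np.float64(0.182), np.float64(0.1154), np.float64(57.9553)]
6.2333 [ 0.54668657 -0.01702852  0.19832306] [0.999 0.007 0.004 0.037] [-2.49314316 -9.77744599  4.01788087]
[0.54459922 0.07580206 0.33345952] [ 0.01193629 -0.38900825 -0.92115694] 343.9745260783515
```

View pics/w1.png

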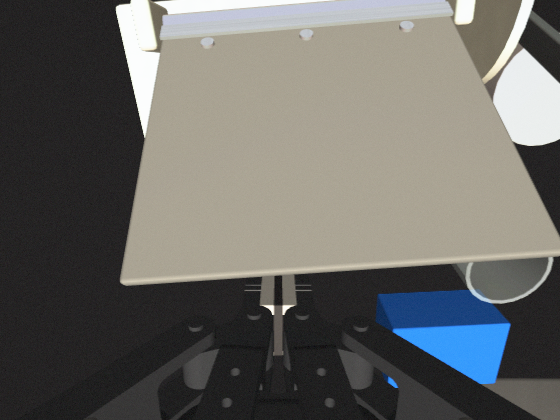

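The wrist picture shows the shield in one piece with the fingers on its free edge at about (280,275). The edge of the index arm shows at the right border. I push up to about 61 deg, then release to see the spring-back.

>>> servo_tool(deltas=[[[0, -0.85, -0.42], 0, 0], [[0, -0.85, -0.4], 0, 0], [[0, -0.85, -0.37], 0, 0], [[0, -0.85, -0.35], 0, 0]])

```text
clock: 6.62
position: [0.5448, 0.0044, 0.2134]
ee_rot: [0.999, -0.001, 0.004, 0.043]
ft_force: [-3.4, -7.6, 4.3]
grip_width: 0.003
```

```bash
python3 m.py c
```

```text
scene shield [np.float64(60.6753), array([0.0678, 0.0975]), np.int64(989), np.float64(0.0009), np.float64(0.1859)]
scene arm [np.float64(62.3285), array([0.0716, 0.1059]), np.int64(58), np.float64(0.0023), np.float64(0.1829), np.float64(0.1206), np.float64(55.8864)]
top arm [np.float64(60.399), array([0.0716, 0.1189]), np.int64(58), np.float64(0.0023), np.float64(0.1842), np.float64(0.1154), np.float64(58.4808)]
6.7167 [0.54509098 0.00538397 0.21361905] [ 0.999 -0.     0.004  0.043] [-3.08072899 -8.64926513  4.76134929]
```

>>> servo_tool(deltas=[[[0, 1, 0], 0, 0], [[0, 1.5, 0], 0, 0], [[0, 1.5, 0], 0, 0], [[0, 0, 0], 0, 0]])

```text
clock: 7.05
position: [0.5451, -0.0382, 0.2184]
ee_rot: [0.999, -0.001, 0.005, 0.042]
ft_force: [-0.1, -0.9, -0.7]
grip_width: -0.0
```

```bash
python3 m.py d
```

```text
scene shield [np.float64(53.5273), array([0.0805, 0.0916]), np.int64(1284), np.float64(0.0011), np.float64(0.1873)]
scene arm [np.float64(62.4894), array([0.0726, 0.1085]), np.int64(60), np.float64(0.0022), np.float64(0.1825), np.float64(0.1208), np.float64(56.0767)]
top shield [np.float64(53.6616), array([0.0655, 0.0748]), np.int64(1673), np.float64(0.001), np.float64(0.1709)]
top arm [np.float64(61.04), array([0.0658, 0.1089]), np.int64(71), np.float64(0.0018), np.float64(0.1849), np.float64(0.1155), np.float64(58.09)]
7.15 [ 0.54527002 -0.03529001  0.2179334 ] [0.999 0.    0.005 0.042] [-0.07700071  0.28176515  0.24756858]
```

>>> servo_tool(deltas=[[[0, 0.5, -4], 0, 0], [[2, 0, -4], 0, 0], [[3.5, 0, -2], 0, 0], [[3.5, 0, 0], 0, 0], [[0, 0, 0], 0, 0]])

```text
clock: 7.57
position: [0.6359, -0.0242, 0.32]
ee_rot: [0.999, 0.006, 0.003, 0.039]
ft_force: [-0.4, 0.2, -2.0]
grip_width: 0.003
```

Run:
```python
from h import *
im,d,W=cloud("wrist"); np.savez("w2",im=im,W=W); cv2.imwrite("pics/w2.png",im)
o=telemetry.get_obs();print(o["clock"],o["position"])
r=measure("wrist",im,W)
for k,v in r.items(): print(k,[np.round(x,4) for x in v])
```

```text
7.6167 [ 0.63428786 -0.02470156  0.32121888]
shield [np.float64(53.4712), array([0.0818, 0.0959]), np.int64(23976), np.float64(0.0005), np.float64(0.1845)]
arm [np.float64(61.1885), array([0.0715, 0.1124]), np.int64(456), np.float64(0.0029), np.float64(0.1821), np.float64(0.1139), np.float64(56.9295)]
```

View pics/w2.png

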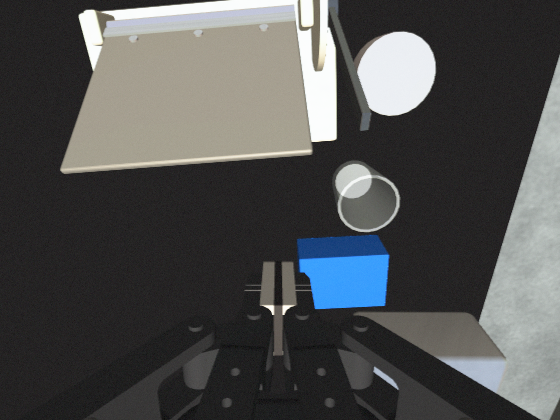

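The wrist picture shows the whole arm, from (330,0) to (365,128), next to the shield's free edge from (65,170) to (312,152). I fit the arm's upper face from this closer cloud.

```bash
cat > arm.py <<'E'
from h import *
import sys
def armfit(W,im):
    o,l=frame(); D=W-np.array([.567,.122,0]); s=D@o-.015; t=D@l; z=W[...,2]-.078; r=np.hypot(s,z); th=np.degrees(np.arctan2(z,s))
    m=(t>.09)&(t<.14)&(r>.065)&(r<.19)&(th>45)&(th<80)
    m=cv2.erode(m.astype(np.uint8),np.ones((3,3)))>0
    T=t[m]; print("n",m.sum(),"t pct",np.percentile(T,[2,25,50,75,98]).round(4),"colour",im[m].mean(0),"rmax",r[m].max())
    tm=np.median(T)
    for w in (.002,.004,.007):
        k=m&(abs(t-tm)<w); f=fitline(s[k],z[k]); a=np.radians(f[0]); n=np.array([-np.sin(a),np.cos(a)]); print(w,f[0],f[2],f[3],"offset mm",n@f[1]*1e3)
    k=m&(abs(t-tm)<.007)
    for lo in np.arange(.07,.18,.02):
        q=k&(r>lo)&(r<lo+.02); print("  r",lo.round(2),q.sum(),np.median(th[q]).round(2) if q.any() else "", end="")
    q=(abs(t+.0)<.08)&(r>.06)&(r<.185)&(th>30)&(th<80); f=fitline(s[q],z[q]); a=np.radians(f[0]); n=np.array([-np.sin(a),np.cos(a)]); print("\nshield",f[0],f[2],"offset",n@f[1]*1e3)
    for lo in np.arange(.07,.18,.02):
        p=q&(r>lo)&(r<lo+.02); print("  r",lo.round(2),np.median(th[p]).round(2) if p.any() else "", end="")
if __name__=="__main__":
    f=np.load(sys.argv[1]+".npz"); armfit(f["W"],f["im"])
E
python3 arm.py w2
```

```text
n 1036 t pct [0.1135 0.1138 0.1145 0.1164 0.1182] colour [72.02799228 74.59266409 73.16698842] rmax 0.1754253009410117
0.002 61.27511173864348 479 0.001468216179949698 offset mm 7.351315179145789
0.004 61.29311381432004 651 0.0009858625447850234 offset mm 7.855925512121426
0.007 61.275545692087846 654 0.0009888710142653345 offset mm 7.88650259067303
  r 0.07 125 66.59  r 0.09 131 65.51  r 0.11 177 64.97  r 0.13 189 64.48  r 0.15 230 64.16  r 0.17 176 62.54
shield 53.43874317498289 21516 offset 3.443294824468742
  r 0.07 55.87  r 0.09 55.41  r 0.11 55.09  r 0.13 54.88  r 0.15 54.71  r 0.17 54.37
```

The arm is at 61.3 deg: its edge offset of about 7.9 mm fits the 14 mm width lying in the swing plane. The shield rests at 53.4 deg and sprang back about 7 deg. I need about 68.5 deg under load, so I go back to the edge.

>>> servo_tool(deltas=[[[-4, 1, 0], 0, 0], [[-4, 1, 0], 0, 0], [[-1, 0.5, 3.5], 0, 0], [[0, 0, 4], 0, 0], [[0, 0, 4], 0, 0], [[0, 0, 0], 0, 0]])

```text
clock: 8.12
position: [0.5405, -0.0566, 0.2006]
ee_rot: [0.999, 0.009, 0.002, 0.039]
ft_force: [0.2, 0.0, -0.4]
grip_width: -0.0
```

>>> servo_tool(deltas=[[[0, -1.5, -0.1], 0, 0], [[0, -1.5, -0.1], 0, 0], [[0, -1, -0.3], 0, 0], [[0, -0.85, -0.4], 0, 0], [[0, -0.85, -0.4], 0, 0], [[0, -0.85, -0.35], 0, 0], [[0, -0.85, -0.35], 0, 0]])

```text
clock: 8.7
position: [0.5364, 0.0159, 0.2232]
ee_rot: [0.999, 0.006, 0.001, 0.041]
ft_force: [-2.7, -5.3, -0.8]
grip_width: -0.003
```

```bash
python3 m.py e | grep -v arm
```

```text
scene shield [np.float64(65.1068), array([0.0602, 0.102 ]), np.int64(803), np.float64(0.0007), np.float64(0.1842)]
8.8 [0.53682584 0.01705794 0.22337813] [0.999 0.007 0.001 0.041] [-2.37670937 -7.09633235  2.79186012]
```

>>> servo_tool(deltas=[[[0, -0.7, -0.25], 0, 0], [[0, -0.6, -0.2], 0, 0]])

```text
clock: 8.97
position: [0.536, 0.0275, 0.2288]
ee_rot: [0.999, 0.005, 0.001, 0.042]
ft_force: [-2.2, -4.5, -2.8]
grip_width: -0.0
```

```bash
python3 m.py f | grep -v arm
```

```text
scene shield [np.float64(69.1377), array([0.0534, 0.1069]), np.int64(624), np.float64(0.0007), np.float64(0.1891)]
9.0667 [0.53629301 0.02813817 0.22865734] [0.999 0.006 0.001 0.042] [-2.95847459 -6.44699933  1.33276128]
```

>>> servo_tool(deltas=[[[0, 1, 0], 0, 0], [[0, 1.5, 0], 0, 0], [[0, 1.8, 0], 0, 0], [[0, 1.8, 0], 0, 0], [[0, 0.5, -4], 0, 0], [[2, 0, -4], 0, 0], [[3.5, 0, -1.5], 0, 0], [[3.5, 0, 0], 0, 0], [[0, 0, 0], 0, 0]])

```text
clock: 9.82
position: [0.6311, -0.0309, 0.3381]
ee_rot: [0.999, 0.011, 0.006, 0.037]
ft_force: [-0.1, 0.5, -1.0]
grip_width: -0.002
```

```bash
python3 m.py g; python3 -c "
from h import *
im,d,W=cloud('wrist'); np.savez('w3',im=im,W=W); cv2.imwrite('pics/w3.png',im)"; python3 arm.py w3
```

```text
scene shield [np.float64(62.1626), array([0.0663, 0.1013]), np.int64(969), np.float64(0.0008), np.float64(0.1865)]
scene arm [np.float64(62.0629), array([0.072 , 0.1062]), np.int64(51), np.float64(0.0019), np.float64(0.1864), np.float64(0.1206), np.float64(55.7099)]
top shield [np.float64(62.4146), array([0.0486, 0.0725]), np.int64(728), np.float64(0.0008), np.float64(0.1497)]
top arm [np.float64(61.1985), array([0.0611, 0.101 ]), np.int64(58), np.float64(0.0013), np.float64(0.1685), np.float64(0.1156), np.float64(58.289)]
9.9167 [ 0.62776916 -0.03228085  0.33980383] [0.999 0.009 0.006 0.036] [-0.39312889  0.01738712 -0.0152361 ]
n 959 t pct [0.1134 0.1137 0.1142 0.1162 0.1182] colour [69.47758081 72.06673618 70.89572471] rmax 0.17500480361956455
0.002 61.31241037715052 429 0.0018973094412852302 offset mm 6.698487577578381
0.004 61.34086602752289 572 0.001241563359943001 offset mm 7.49867606237327
0.007 61.30619132741116 582 0.0012592068351960225 offset mm 7.562336792798405
  r 0.07 115 66.29  r 0.09 125 65.37  r 0.11 163 64.84  r 0.13 185 64.4  r 0.15 216 64.03  r 0.17 145 62.39
shield 62.05276034302329 16213 offset 3.698458934039548
  r 0.07 64.64  r 0.09 64.16  r 0.11 63.84  r 0.13 63.61  r 0.15 63.45  r 0.17 62.94
```

View pics/scene_g.png

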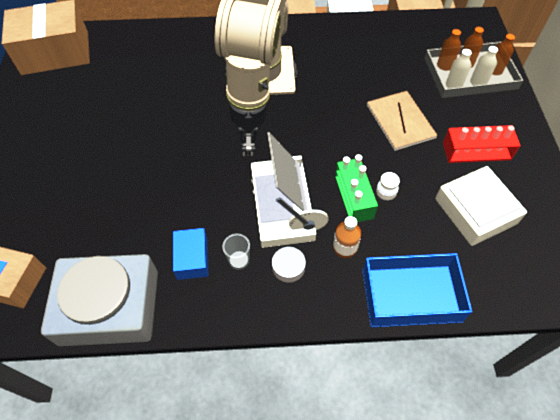

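The shield stands alongside the index arm. The beaker (237,250), box (190,253), dishes (289,264), rack and bottle are all where they started, and the gripper is clear.

```bash
python3 -c "
from h import *
print(order.hand_in())"
```

```text
the job is handed in; nothing more can be done
None
```

The shield is folded up and standing on its own beside the index arm, and the job is handed in at about 10 s on the clock.

- **Method:** I pushed the free edge up with the shut fingers and released it once at about 61° to measure the spring-back, which was about 7°. I then pushed it to about 69° under load and backed off.
- **Final angle:** after release the wrist depth fit gave the shield at 62.1° and the index arm at 61.3°, so the shield sits about 0.8° high. The other two cameras put the difference at about 0.1° (scene) and 1.2° (top). I left it there, because pushing it back would have meant allowing for the spring-back again.
- **Surroundings:** the arm's measured angle did not change, and by eye the last scene picture shows the glassware, rack and boxes where they started. The push readings stayed at or below about 15 N, and the gripper was clear of everything at hand-in.

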